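# Pop open the clamshell carving fixture

### The job

Open the clamshell carving fixture so that the carved house in it can be taken out afterwards. First, with the lid still shut, swing the red-knobbed clamp lever off the lid and all the way out to its stop; then press the green button on the sloping front, gently and by feel, until the latch lets go and the lid springs fully open, and leave the lid open. The button must never be forced (30 N is too much); leave the house in its nest and the mallet, gouge and wood block where they lie.

Things in the scene. Friction and masses are not known exactly. Their poses are not given: they have to be found in the camera images.
- fixture: Beech clamshell fixture fixed to the bench, 200 (x) x 210 (y) mm, rim 58 mm high. Origin: centre of its underside, on the bench. x points from the sloping front (button) to the lid's hinge; z up; the front looks to the robot's right. A walnut frame lid, 190 x 200 mm, 14 mm thick, with a 130 x 140 mm window, lies on it; hinge line along y at x = 95, z = 60 mm. The lid cannot open while the latch holds it or the clamp lever lies over it
- console: Sloping beech console on the fixture's front carrying the green push button. Origin: centre of the sloping face, on the button's axis, at x = -135, z = 45 mm of the fixture. z: outward normal and button axis, leaning 35 degrees from vertical towards the fixture's -x; y: the fixture's y. The button is pressed along -z. A steel latch nose above the console, top 84 mm over the bench, holds the lid's front edge
- button_axis (a point): Point on the button's axis 20 mm out from the console's origin. The cap, 36 mm in diameter, has its top 0 to 12 mm farther out than this point: its sleeve is screwed in or out by hand and is not measured, so find the cap by touch. Spring: 3 N at first, 0.7 N more per mm; the latch lets go 6 to 7 mm into the stroke (about 8 N); hard stop at 10 mm (10 N). The lid then springs up by itself, away from the button
- clamp (a joint): Angle a of the clamp lever about its upright pivot, rad. Direction from pivot to knob in the fixture frame: (-sin a, -cos a). 0: across the lid's +y edge; it grows clockwise seen from above, the knob swinging to the front and then outward. 1.9: its stop, clear of the lid. Starts at 0 to 0.4 and stays where it is left (friction about 2 N at the knob)
- lever_pivot (a point): Pivot axis of the clamp lever, on a blue block at the fixture's +y side, towards the robot; 83 mm above the bench, mid-height of the steel bar (20 mm wide, 10 mm thick, its underside 4 mm above the lid)
- lever_knob (a point): Centre of the top of the upright red knob on the clamp lever's free end: a round post 20 mm in diameter and 50 mm tall standing on the bar, 90 mm from the pivot; its top is 138 mm above the bench
- lid (a joint): Opening angle of the lid, rad: 0 shut, 1.8 at its stop, fully open, leaning back behind the hinge
- lid_front (a point): Middle of the lid's front top edge, by the latch; with the lid shut it is 74 mm above the bench
- house: Carved pine house, 100 x 70 x 44 mm, loose in the cork-lined nest of the fixture, its ridge along x; origin at the centre of its underside. Leave it there
- mallet: Round-headed carver's mallet lying on the bench to the robot's left of the fixture, 210 mm long, head 68 mm in diameter and 100 mm wide at its +x end. Bystander; origin under the handle's middle part
- gouge: Carving gouge with ochre wooden handle, lying on the bench to the robot's right of the fixture, 220 mm long, 24 mm thick, blade to its +x. Bystander; origin on the bench near its middle
- billet: Plain pine wood block, 140 x 60 x 50 mm, lying beside the gouge. Bystander; origin at the centre of its underside
Mind the look-alikes: they are no part of the job. What is shaped like the house but blue or pink is not meant.

How it is judged:
By the outcome, as a careful person would: the job done as asked, in the order asked, and still so for the second after the job is handed in, with the robot touching nothing.
It also fails if it takes over 43 s, if anything falls off the work surface, if the arm or the gripper's body presses on something with over 40 N, if the wrist force passes 120 N, or if a joint passes its speed limit or range.

### The arm

A 6-joint arm with a two-finger parallel gripper is mounted at the origin on the work surface. World frame = base frame: x ahead of the robot, y to its left, z up, the work surface at z = 0. Lengths are in m, angles in rad, forces in N, time in s.
With the tool pointing down it reaches from about 0.35 to 0.775 m from the base axis. Payload 5.5 kg.
Tool frame: the origin (TCP) lies midway between the tips of the shut fingers; the grasp point (between the pads) lies 19 mm behind it; z points along the fingers, y is the line along which they close (so a half turn about z gives the same grasp; the last joint's range is limited). The gripper opens to 85 mm and grips with 20 to 120 N. Pads are 22 mm wide; open, the fingers measure 114 mm over their backs; the gripper's body (76 mm by 85 mm) begins 54 mm behind the grasp point. The pads swing forward as they close: fully open they stand 13 mm farther back than shut.
Start: joints at [-1.25, 0.313, 0.046, 1.304, 0, 1.431], TCP at [0.256, -0.515, 0.231] pointing down, gripper open.
Joint ranges: [-2.76, 2.76], [-0.86, 1.69], [-1.03, 1.26], [-2.2, 2.34], [-1.47, 1.5], [-3.14, 3.14]. Speed limits (rad/s): [2.57, 2.57, 3.14, 3.14, 3.14, 3.14].

### API

Orientations are given as a unit quaternion [w, x, y, z].
In Python, from workcell import env gives the robot as it stands. The module is installed in compiled form; this text tells all that it offers.
- The arm moves only by the tool servo_tool, never from a script. Its argument "increments" is a list of rows, each an object of numbers: "grip": the closure, from 0 (fully open) to 1 (shut); "x", "y", "z": the shift along the tool's x, y, z in mm; "roll": the turn about the tool's z in degrees. In form: [{"grip": .., "x": .., "y": .., "z": .., "roll": ..}, ...]. A call has 1 to 5 rows; each row shifts and turns the commanded pose from where the row before left it, along the tool's axes as they then stand; what a row does not reach is not made up. A row lasts 1/12 s, in which the tool goes at most 41.7 mm and 7.16 degrees, less where a joint would pass 70% of its speed; a pose out of reach is approached as far as the arm can. A call is refused whole if a number of a shift passes 41.7 or a number of a turn 7.16, either way. A call with a gripper value outside its range is refused whole. The fingers move at their own pace and stop on an object; "grip_force" is the grip in N (left out, the last holds). Time passes only in rows, so rows that do not move let the fingers close. It gives the time, the measured TCP pose, the force, the opening and the grip force at its end, in the units of the state.
- env.get_state(): the state, without advancing time (a new reading comes with each control period).
- env.read_camera(name): name is "scene" or "top" or "wrist"; returns the picture (384x512x3 uint8, red, green, blue); there is no depth.
- env.get_calibration(name): a dict with "vertical_fov" (degrees; the focal length in pixels is half the picture's height over the tangent of half this angle, whatever the lens; pixels are square), "cx", "cy" (the principal point, pixels), "k1" (the pictures are not rectified: a ray, as slopes to the right and down, at radius r is drawn at 1 + k1 r^2 times it, then the intrinsics apply), "rvec" (rotation vector, rad) and "tvec" (3), from world to camera coordinates, as OpenCV has them; the wrist camera has in their place "tool_from_camera" (4x4, takes a point from camera to tool coordinates, whose origin is the TCP and whose axes are the flange's). Camera axes: x right, y down, z forward; pixel columns grow to the right and rows downward; lengths in m; the calibration is good to about 2 mm. A picture is of the moment at which its call begins: read the wrist's pose just before it. get_calibration takes no time and is no camera call.
- env.hand_in(): hands the job in; it is judged then, once.
The state is a dict: "clock": time; "joint_pos": joint angles; "qvel": joint speeds; "tau": joint torques, N m; "tcp_pos": TCP position; "orientation": TCP orientation; "wrist_force": force on the tool from outside, world axes, zero at the start; "ft_torque": the same for the moment, N m; "finger_gap": finger opening in m; "grip_force": force on a finger pad.
Only numpy, scipy, OpenCV 4.12 (cv2) and the standard library are available. Lean on these libraries where they do the work, as an engineer would, in place of code of your own. Each camera call takes 0.05 s, during which the arm holds its last target. There are 200 camera calls.

## Working session

There is one attempt and no reset: what is moved stays moved. The work goes in short steps, Python scripts to look and compute and a tool call to move; the robot and the scene stay as the last step left them, time stands still between calls to the robot, and variables do not carry over. Pictures are saved under pics/ and viewed, at most 10 in all, crops included, and the job is handed in when it is done.

Besides the shell and the picture viewer there is one more tool, called after ">>>" by a JSON object that holds its "api" and its "payload". servo_tool: Moves the arm, as the interface text tells. Its arguments: {"type":"object","properties":{"increments":{"type":"array"},"grip_force":{"type":"number"}},"required":["increments"]}

```bash
mkdir -p pics
cat > h.py <<'E'
import numpy as np, cv2
from workcell import env
def ray(cal,uv,state=None):
    f=192/np.tan(np.radians(cal["vertical_fov"])/2)
    d=np.array([(uv[0]-cal["cx"])/f,(uv[1]-cal["cy"])/f]); s=d.copy()
    for _ in range(30): s=d/(1+cal["k1"]*(s@s))
    v=np.array([s[0],s[1],1.])
    R=cv2.Rodrigues(np.array(cal["rvec"],float))[0]; t=np.array(cal["tvec"],float).ravel()
    return -R.T@t, R.T@v
def onz(cal,uv,z):
    o,v=ray(cal,uv); return o+v*(z-o[2])/v[2]
def proj(cal,P):
    f=192/np.tan(np.radians(cal["vertical_fov"])/2)
    R=cv2.Rodrigues(np.array(cal["rvec"],float))[0]; t=np.array(cal["tvec"],float).ravel()
    c=R@np.array(P)+t; s=c[:2]/c[2]; s=s*(1+cal["k1"]*(s@s)); return s*f+[cal["cx"],cal["cy"]]
E
python3 - <<'E'
from h import *
s=env.get_state(); print(s)
for n in("top","scene"):
    im=env.read_camera(n); cv2.imwrite(f"pics/{n}0.png",cv2.cvtColor(im,cv2.COLOR_RGB2BGR)); print(env.get_calibration(n))
E
```

```text
{'clock': 0.0, 'joint_pos': array([-1.24957672e+00,  3.14001394e-01,  4.49505636e-02,  1.30362339e+00,
       -6.27742773e-06,  1.43120252e+00]), 'qvel': array([-3.13968875e-03,  7.29324191e-04, -1.07293753e-03, -1.45027816e-03,
        2.96429676e-05,  1.57423985e-03]), 'tau': array([-5.33595448e-04, -4.80618703e+01,  2.98535621e+01,  1.91152131e-02,
       -1.89889493e-04, -1.72241153e-05]), 'tcp_pos': array([ 0.25551131, -0.51451286,  0.23039671]), 'orientation': array([-9.34794807e-04,  9.73573165e-01,  2.28373402e-01, -8.82772640e-05]), 'wrist_force': array([ 0.41466375,  0.62849945, -0.60711894]), 'ft_torque': array([ 0.02949806, -0.03661743,  0.00304637]), 'grip_force': 0.0, 'finger_gap': 0.085415826645599}
{'vertical_fov': 54.88590027685736, 'cx': 260.9896863697856, 'cy': 190.7687293425662, 'k1': -0.06086331821128506, 'rvec': array([ 2.15618143, -2.16732611,  0.0653032 ]), 'tvec': array([-0.0133897 ,  0.51647692,  1.09329497])}
{'vertical_fov': 56.679640962063424, 'cx': 253.8424501879718, 'cy': 194.19544419873264, 'k1': -0.04063530299847993, 'rvec': array([ 2.25856241,  0.83921319, -0.31190094]), 'tvec': array([-0.37763914, -0.18889364,  1.40329411])}
```

View pics/top0.png

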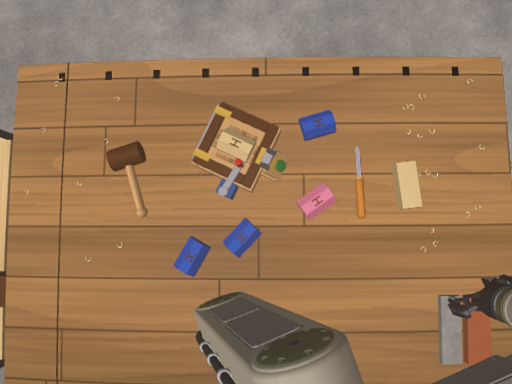

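View pics/scene0.png

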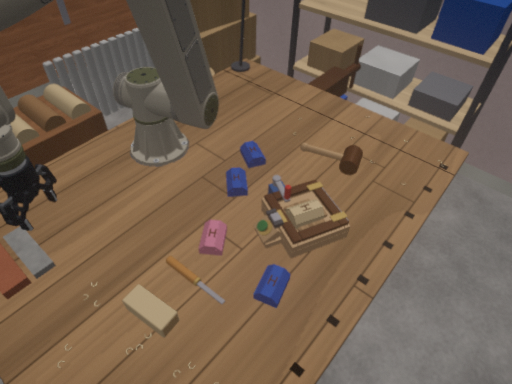

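The top view shows the knob at about (239,162), the blue pivot block at (228,190), the button at (280,166), and the lid from about (222,103) to (250,190). The scene view shows the same: button at (263,226), knob at (288,190).

Run:
```python
from h import *
out=[]
M={}
for n,box in(("top",(180,90,300,210)),("scene",(240,160,360,260))):
    im=cv2.imread(f"pics/{n}0.png"); hsv=cv2.cvtColor(im,cv2.COLOR_BGR2HSV); cal=env.get_calibration(n)
    x0,y0,x1,y1=box
    for nm,lo,hi in(("red",(0,170,90),(6,255,255)),("red2",(172,170,90),(180,255,255)),("green",(40,80,30),(85,255,255)),("blue",(100,120,40),(125,255,255)),("walnut",(3,90,30),(13,200,110))):
        m=cv2.inRange(hsv,lo,hi); k=np.zeros_like(m); k[y0:y1,x0:x1]=m[y0:y1,x0:x1]
        c,l,st,ce=cv2.connectedComponentsWithStats(k)
        for i in range(1,c):
            if st[i,4]>8: print(n,nm,ce[i].round(1),st[i])
    out.append(cv2.resize(im[y0:y1,x0:x1],None,fx=4,fy=4,interpolation=cv2.INTER_CUBIC))
cv2.imwrite("pics/c_top.png",out[0]);cv2.imwrite("pics/c_scene.png",out[1])
```

```text
top red [238.  161.8] [235 159   7   7  38]
top green [280.1 165.2] [275 160  11  11  90]
top blue [221.2 183. ] [218 180   6   8  15]
top blue [230.9 190.3] [227 184   9  14  41]
top walnut [252.5 140.4] [220 102  58  86 954]
top walnut [210.9 132.7] [199 115  25  37 338]
top walnut [213.4 166.3] [193 157  38  20 281]
scene red [287.8 187.2] [286 185   5   5  13]
scene green [261.9 225.2] [257 220  10  11  81]
scene blue [242.4 179.5] [240 169   7  21 106]
scene walnut [349.3 165.4] [340 160  20  15 169]
scene walnut [296.8 189.4] [284 180  32  19 206]
scene walnut [326.1 200.5] [314 188  26  25 230]
scene walnut [273.3 199.8] [264 192  18  18 198]
scene walnut [310.  229.6] [282 213  67  31 622]
```

View pics/c_top.png

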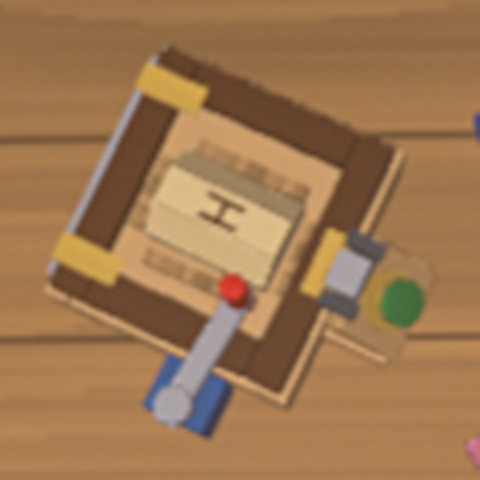

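View pics/c_scene.png

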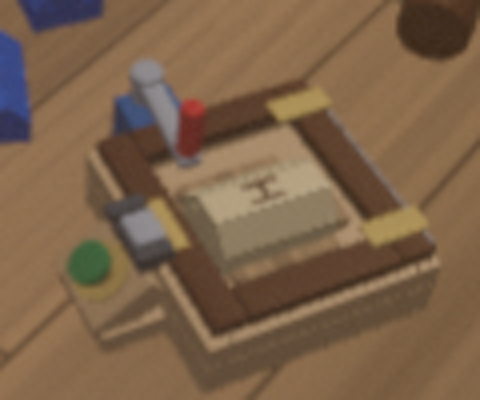

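The crops show the lid corners (top crop) at about (165,47), (398,146), (272,392), (54,272). The pivot pin is at (173,405), knob top at (233,290) and button cap at (402,301). In the scene crop, pivot is (147,72), knob top (192,104) and button (90,262).

Run:
```python
from h import *
T=env.get_calibration("top");S=env.get_calibration("scene")
t=lambda u,v:np.array([180+(u-1.5)/4,90+(v-1.5)/4]); s=lambda u,v:np.array([240+(u-1.5)/4,160+(v-1.5)/4])
def tri(a,b):
    o1,d1=ray(T,a);o2,d2=ray(S,b)
    k=np.linalg.lstsq(np.c_[d1,-d2],o2-o1,rcond=None)[0]; p,q=o1+k[0]*d1,o2+k[1]*d2
    return ((p+q)/2).round(4),np.linalg.norm(p-q).round(4)
print("knob",onz(T,(238,161.8),.136),onz(S,s(192,104),.138),tri((238,161.8),s(192,104)))
print("pivot",onz(T,t(173,405),.092),onz(S,s(147,72),.092),tri(t(173,405),s(147,72)))
print("button",tri((280.1,165.2),(261.9,225.2)))
c=[onz(T,t(*p),.074) for p in((165,47),(398,146),(272,392),(54,272))]
for p in c: print(p.round(4))
sc=[onz(S,s(*p),.074) for p in((300,82),(212,332),(100,148),(433,240))]
print("scene corners nearhinge,farfront,nearfront,farhinge")
for p in sc: print(p.round(4))
print([np.linalg.norm(c[i]-c[i-1]).round(3) for i in range(4)])
```

```text
knob [0.58627804 0.04333648 0.136     ] [0.58805753 0.04526256 0.138     ] (array([0.5871, 0.0442, 0.1379]), np.float64(0.0029))
pivot [0.51059735 0.09030183 0.092     ] [0.51421905 0.08960656 0.092     ] (array([0.5117, 0.0915, 0.0888]), np.float64(0.0021))
button (array([ 0.5883, -0.0733,  0.0598]), np.float64(0.0007))
[0.7788 0.1005 0.074 ]
[ 0.7015 -0.0714  0.074 ]
[0.5212 0.021  0.074 ]
[0.6105 0.1808 0.074 ]
scene corners nearhinge,farfront,nearfront,farhinge
[0.6065 0.1798 0.074 ]
[ 0.7007 -0.0731  0.074 ]
[0.5288 0.0122 0.074 ]
[0.7768 0.1043 0.074 ]
[np.float64(0.187), np.float64(0.188), np.float64(0.203), np.float64(0.183)]
```

>>> {"api": "servo_tool", "payload": {"increments": [{"grip": 0.3, "roll": -7}, {"grip": 0.5, "roll": -7}, {"grip": 0.6, "roll": -7}, {"grip": 0.6, "roll": -7}, {"grip": 0.6, "roll": -7}]}}

```text
invalid input at $.increments[0]: expected keys grip, x, y, z, roll
```

>>> {"api": "servo_tool", "payload": {"increments": [{"grip": 0.6, "roll": -7}, {"grip": 0.6, "roll": -7}, {"grip": 0.6, "roll": -7}, {"grip": 0.6, "roll": -7}, {"grip": 0.6, "roll": -7}]}}

```text
invalid input at $.increments[0]: expected keys grip, x, y, z, roll
```

>>> {"api": "servo_tool", "payload": {"increments": [{"grip": 0.6, "roll": -7}, {"grip": 0.6, "roll": -7}, {"grip": 0.6, "roll": -7}, {"grip": 0.6, "roll": -7}, {"grip": 0.6, "roll": -7}]}}

```text
invalid input at $.increments[0]: expected keys grip, x, y, z, roll
```

>>> {"api": "servo_tool", "payload": {"increments": [{"grip": 0.6, "roll": -7}, {"grip": 0.6, "roll": -7}, {"grip": 0.6, "roll": -2.5}, {"grip": 0.6}]}}

```text
invalid input at $.increments[0]: expected keys grip, x, y, z, roll
```

>>> {"api": "servo_tool", "payload": {"increments": [{"grip": 0.6, "x": 0, "y": 0, "z": 0, "roll": -7}, {"grip": 0.6, "x": 0, "y": 0, "z": 0, "roll": -7}, {"grip": 0.6, "x": 0, "y": 0, "z": 0, "roll": -7}, {"grip": 0.6, "x": 0, "y": 0, "z": 0, "roll": -7}, {"grip": 0.6, "x": 0, "y": 0, "z": 0, "roll": -7}]}}

```text
clock: 0.52
tcp_pos: [0.2556, -0.5147, 0.2307]
orientation: [-0.001, 0.858, 0.513, 0.0]
wrist_force: [0.6, 0.3, 0.4]
finger_gap: 0.0344
grip_force: 0.0
```

>>> {"api": "servo_tool", "payload": {"increments": [{"grip": 0.6, "x": 0, "y": 0, "z": 0, "roll": -7}, {"grip": 0.6, "x": 0, "y": 0, "z": 0, "roll": -7}, {"grip": 0.6, "x": 0, "y": 0, "z": 0, "roll": -7}, {"grip": 0.6, "x": 0, "y": 0, "z": 0, "roll": -7}, {"grip": 0.6, "x": 0, "y": 0, "z": 0, "roll": -7}]}}

```text
clock: 0.93
tcp_pos: [0.2556, -0.5147, 0.2308]
orientation: [-0.0, 0.664, 0.748, 0.0]
wrist_force: [-0.0, 0.1, 0.1]
finger_gap: 0.0339
grip_force: 0.0
```

>>> {"api": "servo_tool", "payload": {"increments": [{"grip": 0.6, "x": 0, "y": 0, "z": 0, "roll": -7}, {"grip": 0.6, "x": 0, "y": 0, "z": 0, "roll": -7}, {"grip": 0.6, "x": 0, "y": 0, "z": 0, "roll": -7}, {"grip": 0.6, "x": 0, "y": 0, "z": 0, "roll": -7}, {"grip": 0.6, "x": 0, "y": 0, "z": 0, "roll": -7}]}}

```text
clock: 1.35
tcp_pos: [0.2556, -0.5147, 0.2307]
orientation: [-0.0, 0.409, 0.913, 0.0]
wrist_force: [-1.4, -0.5, 0.1]
finger_gap: 0.0344
grip_force: 0.0
```

>>> {"api": "servo_tool", "payload": {"increments": [{"grip": 0.6, "x": 0, "y": 0, "z": 0, "roll": -7}, {"grip": 0.6, "x": 0, "y": 0, "z": 0, "roll": -7}, {"grip": 0.6, "x": 0, "y": 0, "z": 0, "roll": -2.5}, {"grip": 0.6, "x": 0, "y": 0, "z": 0, "roll": 0}]}}

```text
clock: 1.68
tcp_pos: [0.2556, -0.5147, 0.2308]
orientation: [-0.0, 0.276, 0.961, 0.0]
wrist_force: [0.4, 0.3, 1.0]
finger_gap: 0.0339
grip_force: 0.0
```

>>> {"api": "servo_tool", "payload": {"increments": [{"grip": 0.6, "x": 1, "y": 20, "z": 0, "roll": 0}, {"grip": 0.6, "x": 1, "y": 36, "z": 0, "roll": 0}, {"grip": 0.6, "x": 1, "y": 36, "z": 0, "roll": 0}, {"grip": 0.6, "x": 1, "y": 36, "z": 0, "roll": 0}, {"grip": 0.6, "x": 1, "y": 36, "z": 0, "roll": 0}]}}

```text
clock: 2.1
tcp_pos: [0.3389, -0.372, 0.231]
orientation: [-0.0, 0.278, 0.961, 0.0]
wrist_force: [0.5, 0.2, 0.1]
finger_gap: 0.0341
grip_force: 0.0
```

>>> {"api": "servo_tool", "payload": {"increments": [{"grip": 0.6, "x": 1, "y": 36, "z": 0, "roll": 0}, {"grip": 0.6, "x": 1, "y": 36, "z": 0, "roll": 0}, {"grip": 0.6, "x": 1, "y": 36, "z": 0, "roll": 0}, {"grip": 0.6, "x": 1, "y": 36, "z": 0, "roll": 0}, {"grip": 0.6, "x": 1, "y": 36, "z": 0, "roll": 0}]}}

```text
clock: 2.52
tcp_pos: [0.4304, -0.2166, 0.2312]
orientation: [-0.0, 0.277, 0.961, -0.0]
wrist_force: [-0.1, 0.0, 0.2]
finger_gap: 0.0345
grip_force: 0.0
```

>>> {"api": "servo_tool", "payload": {"increments": [{"grip": 0.6, "x": 1, "y": 36, "z": 0, "roll": 0}, {"grip": 0.6, "x": 1, "y": 36, "z": 0, "roll": 0}, {"grip": 0.6, "x": 1, "y": 36, "z": 0, "roll": 0}, {"grip": 0.6, "x": 1, "y": 36, "z": 0, "roll": 0}, {"grip": 0.6, "x": 1, "y": 36, "z": 0, "roll": 0}]}}

```text
clock: 2.93
tcp_pos: [0.5219, -0.0614, 0.2312]
orientation: [-0.0, 0.277, 0.961, -0.0]
wrist_force: [0.4, 0.2, -0.5]
finger_gap: 0.0343
grip_force: 0.0
```

>>> {"api": "servo_tool", "payload": {"increments": [{"grip": 0.6, "x": 0, "y": 36, "z": 10, "roll": 0}, {"grip": 0.6, "x": 0, "y": 36, "z": 10, "roll": 0}, {"grip": 0.6, "x": 0, "y": 36, "z": 10, "roll": 0}, {"grip": 0.6, "x": 0, "y": 18, "z": 5, "roll": 0}, {"grip": 0.6, "x": 0, "y": 0, "z": 0, "roll": 0}]}}

```text
clock: 3.35
tcp_pos: [0.589, 0.047, 0.194]
orientation: [-0.001, 0.275, 0.961, 0.0]
wrist_force: [0.4, -0.6, -0.1]
finger_gap: 0.0343
grip_force: 0.0
```

Run:
```python
from h import *
s=env.get_state();im=env.read_camera("wrist"); cv2.imwrite("pics/w1.png",im[:,:,::-1]); c=env.get_calibration("wrist")
print(s["tcp_pos"],s["orientation"],s["joint_pos"],c)
from scipy.spatial.transform import Rotation as Ro
q=s["orientation"];R=Ro.from_quat([q[1],q[2],q[3],q[0]]).as_matrix();X=np.array(c["tool_from_camera"])
f=192/np.tan(np.radians(c["vertical_fov"])/2)
h=cv2.cvtColor(im,cv2.COLOR_RGB2HSV);m=cv2.inRange(h,(0,170,90),(6,255,255))
n,l,st,ce=cv2.connectedComponentsWithStats(m)
for i in range(1,n):
    if st[i,4]<30: continue
    d=np.array([(ce[i][0]-c["cx"])/f,(ce[i][1]-c["cy"])/f]);k=d.copy()
    for _ in range(30):k=d/(1+c["k1"]*(k@k))
    v=R@X[:3,:3]@[k[0],k[1],1];o=s["tcp_pos"]+R@X[:3,3]
    print(ce[i],st[i],o+v*(.138-o[2])/v[2])
```

```text
[0.58898338 0.04703229 0.1939919 ] [-1.23797507e-03  2.75079504e-01  9.61420666e-01  1.92735370e-04] [-5.66016177e-02  3.58231141e-01  1.83585455e-02  1.23325398e+00
  9.21332910e-04  5.00742550e-01] {'vertical_fov': 62.46272544252447, 'cx': 256.89945538722344, 'cy': 185.5575670748403, 'k1': -0.04468706973107197, 'tool_from_camera': array([[-5.02006698e-04, -9.48376221e-01, -3.17147112e-01,
         8.05284623e-02],
       [ 9.99998458e-01, -1.00986727e-03,  1.43696146e-03,
        -9.31257043e-04],
       [-1.68305657e-03, -3.17145901e-01,  9.48375266e-01,
        -1.42338104e-01],
       [ 0.00000000e+00,  0.00000000e+00,  0.00000000e+00,
         1.00000000e+00]])}
[250.90209021 199.89108911] [236 177  28  44 909] [0.58293948 0.04528977 0.138     ]
```

View pics/w1.png

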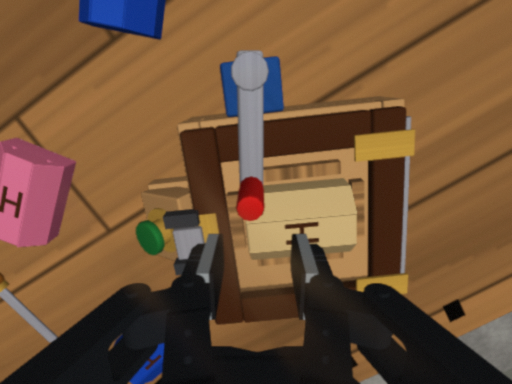

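The wrist view shows the lever from pivot (250,71) to knob top (250,206), with the button at (150,237) and the latch at (184,240). Next I refine the knob, pivot and button positions from this view and plan the arc.

```bash
cat >> h.py <<'E'
from scipy.spatial.transform import Rotation as Ro
def wray(s,uv):
    c=env.get_calibration("wrist");q=s["orientation"];R=Ro.from_quat([q[1],q[2],q[3],q[0]]).as_matrix();X=np.array(c["tool_from_camera"])
    f=192/np.tan(np.radians(c["vertical_fov"])/2);d=np.array([(uv[0]-c["cx"])/f,(uv[1]-c["cy"])/f]);k=d.copy()
    for _ in range(30):k=d/(1+c["k1"]*(k@k))
    return s["tcp_pos"]+R@X[:3,3], R@X[:3,:3]@[k[0],k[1],1]
def wz(s,uv,z):
    o,v=wray(s,uv);return o+v*(z-o[2])/v[2]
E
python3 - <<'E'
from h import *
s=env.get_state()
K=wz(s,(250,206),.138);P=wz(s,(250,71),.092)
print(K,P,wz(s,(150,237),.0645)); 
for uv in((182,130),(405,107),(216,322)): print(wz(s,uv,.074).round(4))
# fit: combine
K=(K[:2]+[.5871,.0442])/2; P=(P[:2]+[.5117,.0915])/2; r=np.linalg.norm(K-P);print(K,P,r)
a0=np.arctan2(*(K-P)[::-1]); print(np.degrees(a0))
q=s["orientation"]; psi=np.degrees(2*np.arctan2(q[2],q[1])); print("psi",psi)
def tool(d,psi):
    p=np.radians(psi); return d@[np.cos(p),np.sin(p)]*1e3, d@[np.sin(p),-np.cos(p)]*1e3
print("to knob",tool(K-s["tcp_pos"][:2],psi))
# per 6 deg step, chord in tool frame when tool y stays on the tangent
th=np.radians(6); print("chord per 6deg", 90*np.sin(th), 90*(1-np.cos(th)))
E
```

```text
[0.58577898 0.04051665 0.138     ] [0.51120673 0.08671795 0.092     ] [ 0.58622816 -0.07596277  0.0645    ]
[0.5197 0.014  0.074 ]
[0.6007 0.1798 0.074 ]
[ 0.6974 -0.0736  0.074 ]
[0.58643949 0.04235833] [0.51145337 0.08910898] 0.08836595374060595
-31.941780672288704
psi 148.01156822376362
to knob (np.float64(-0.09531955675604704), np.float64(-3.4766312181029626))
chord per 6deg 9.407561694088812 0.4930294168554039
```

>>> {"api": "servo_tool", "payload": {"increments": [{"grip": 0.6, "x": 0, "y": -3.5, "z": 20, "roll": 0}, {"grip": 0.6, "x": 0, "y": 0, "z": 25, "roll": 0}, {"grip": 0.6, "x": 0, "y": 0, "z": 25, "roll": 0}, {"grip": 0.6, "x": 0, "y": 0, "z": 24, "roll": 0}, {"grip": 0.68, "x": 0, "y": 0, "z": 0, "roll": 0}]}}

```text
clock: 3.82
tcp_pos: [0.5828, 0.0397, 0.0979]
orientation: [-0.004, 0.278, 0.961, -0.001]
wrist_force: [0.1, 1.9, -0.4]
finger_gap: 0.0273
grip_force: 0.6
```

>>> {"api": "servo_tool", "payload": {"increments": [{"grip": 0.68, "x": 0.5, "y": -9.4, "z": 0, "roll": 6}, {"grip": 0.68, "x": 0.5, "y": -9.4, "z": 0, "roll": 6}]}}

```text
clock: 3.98
tcp_pos: [0.5749, 0.0254, 0.103]
orientation: [-0.0, 0.378, 0.926, 0.0]
wrist_force: [0.9, 1.9, -0.6]
finger_gap: 0.0274
grip_force: 1.1
```

>>> {"api": "servo_tool", "payload": {"increments": [{"grip": 0.68, "x": 0.5, "y": -9.4, "z": 0, "roll": 6}, {"grip": 0.68, "x": 0.5, "y": -9.4, "z": 0, "roll": 6}, {"grip": 0.68, "x": 0.5, "y": -9.4, "z": 0, "roll": 6}, {"grip": 0.68, "x": 0.5, "y": -9.4, "z": 0, "roll": 6}, {"grip": 0.68, "x": 0.5, "y": -9.4, "z": 0, "roll": 6}]}}

```text
clock: 4.4
tcp_pos: [0.5356, 0.001, 0.1042]
orientation: [0.001, 0.605, 0.796, 0.001]
wrist_force: [1.6, 1.9, -0.5]
finger_gap: 0.0274
grip_force: 1.1
```

>>> {"api": "servo_tool", "payload": {"increments": [{"grip": 0.68, "x": 0.5, "y": -9.4, "z": 0, "roll": 6}, {"grip": 0.68, "x": 0.5, "y": -9.4, "z": 0, "roll": 6}, {"grip": 0.68, "x": 0.5, "y": -9.4, "z": 0, "roll": 6}, {"grip": 0.68, "x": 0.5, "y": -9.4, "z": 0, "roll": 6}, {"grip": 0.68, "x": 0.5, "y": -9.4, "z": 0, "roll": 6}]}}

```text
clock: 4.82
tcp_pos: [0.4894, 0.0001, 0.1044]
orientation: [0.002, 0.791, 0.612, 0.001]
wrist_force: [1.8, -0.3, -1.0]
finger_gap: 0.0272
grip_force: 1.1
```

>>> {"api": "servo_tool", "payload": {"increments": [{"grip": 0.68, "x": 0.5, "y": -9.4, "z": 0, "roll": 6}, {"grip": 0.68, "x": 0.5, "y": -9.4, "z": 0, "roll": 6}, {"grip": 0.68, "x": 0.5, "y": -9.4, "z": 0, "roll": 6}]}}

```text
clock: 5.07
tcp_pos: [0.4635, 0.0109, 0.1044]
orientation: [0.002, 0.877, 0.481, 0.001]
wrist_force: [2.0, -0.9, -1.0]
finger_gap: 0.0275
grip_force: 1.1
```

>>> {"api": "servo_tool", "payload": {"increments": [{"grip": 0.68, "x": 0.2, "y": -4.7, "z": 0, "roll": 3}, {"grip": 0.68, "x": 0.2, "y": -4.7, "z": 0, "roll": 3}, {"grip": 0.68, "x": 0, "y": 0, "z": 0, "roll": 0}]}}

```text
clock: 5.32
tcp_pos: [0.4551, 0.0171, 0.1042]
orientation: [0.001, 0.9, 0.436, 0.001]
wrist_force: [-0.8, -0.1, 0.0]
finger_gap: 0.0272
grip_force: 0.0
```

>>> {"api": "servo_tool", "payload": {"increments": [{"grip": 0.68, "x": 0.2, "y": -4.7, "z": 0, "roll": 3}, {"grip": 0.68, "x": 0.2, "y": -4.7, "z": 0, "roll": 3}]}}

```text
clock: 5.48
tcp_pos: [0.4492, 0.0229, 0.1039]
orientation: [0.001, 0.921, 0.389, 0.001]
wrist_force: [1.1, -2.2, 0.9]
finger_gap: 0.0274
grip_force: 1.1
```

>>> {"api": "servo_tool", "payload": {"increments": [{"grip": 0.68, "x": 0.2, "y": -3, "z": 0, "roll": 2}, {"grip": 0.68, "x": 0, "y": 0, "z": 0, "roll": 0}]}}

```text
clock: 5.65
tcp_pos: [0.4465, 0.0258, 0.1036]
orientation: [0.001, 0.928, 0.374, 0.001]
wrist_force: [0.3, 0.6, 0.4]
finger_gap: 0.0271
grip_force: 0.2
```

>>> {"api": "servo_tool", "payload": {"increments": [{"grip": 0.68, "x": 0, "y": -2, "z": 0, "roll": 0}, {"grip": 0.68, "x": 0, "y": 0, "z": 0, "roll": 0}]}}

```text
clock: 5.82
tcp_pos: [0.4454, 0.0272, 0.1031]
orientation: [0.001, 0.927, 0.374, 0.001]
wrist_force: [0.7, -2.0, 1.5]
finger_gap: 0.0278
grip_force: 1.2
```

>>> {"api": "servo_tool", "payload": {"increments": [{"grip": 0.68, "x": 0, "y": -2, "z": 0, "roll": 0}, {"grip": 0.68, "x": 0, "y": 0, "z": 0, "roll": 0}]}}

```text
clock: 5.98
tcp_pos: [0.4453, 0.0274, 0.1031]
orientation: [0.003, 0.928, 0.374, 0.001]
wrist_force: [4.1, -7.2, 1.4]
finger_gap: 0.0272
grip_force: 4.2
```

>>> {"api": "servo_tool", "payload": {"increments": [{"grip": 0.68, "x": 0, "y": -2, "z": 0, "roll": 0}, {"grip": 0.68, "x": 0, "y": 0, "z": 0, "roll": 0}]}}

```text
clock: 6.15
tcp_pos: [0.4452, 0.0276, 0.1032]
orientation: [0.004, 0.928, 0.373, 0.002]
wrist_force: [7.2, -12.6, -3.4]
finger_gap: 0.0269
grip_force: 7.1
```

>>> {"api": "servo_tool", "payload": {"increments": [{"grip": 0.68, "x": 0, "y": -2, "z": 0, "roll": 0}, {"grip": 0.68, "x": 0, "y": 0, "z": 0, "roll": 0}]}}

```text
clock: 6.32
tcp_pos: [0.4451, 0.0277, 0.1033]
orientation: [0.006, 0.928, 0.373, 0.002]
wrist_force: [10.9, -17.7, -7.3]
finger_gap: 0.0273
grip_force: 10.0
```

>>> {"api": "servo_tool", "payload": {"increments": [{"grip": 0.68, "x": 0, "y": 4, "z": 0, "roll": 0}, {"grip": 0.68, "x": 0, "y": 5, "z": 0, "roll": 0}, {"grip": 0.6, "x": 0, "y": 0, "z": 0, "roll": 0}]}}

```text
clock: 6.57
tcp_pos: [0.4469, 0.0254, 0.1022]
orientation: [-0.0, 0.928, 0.374, -0.0]
wrist_force: [0.3, -0.2, 0.4]
finger_gap: 0.0336
grip_force: 0.0
```

>>> {"api": "servo_tool", "payload": {"increments": [{"grip": 0.6, "x": 0, "y": 0, "z": -15, "roll": 0}, {"grip": 0.6, "x": 0, "y": 0, "z": -25, "roll": 0}, {"grip": 0.6, "x": 0, "y": 0, "z": -30, "roll": 0}, {"grip": 0.6, "x": 0, "y": 0, "z": -25, "roll": 0}]}}

```text
clock: 6.9
tcp_pos: [0.4457, 0.0262, 0.1983]
orientation: [-0.001, 0.927, 0.374, -0.001]
wrist_force: [0.8, -0.7, 0.2]
finger_gap: 0.0341
grip_force: 0.0
```

>>> {"api": "servo_tool", "payload": {"increments": [{"grip": 1, "x": 0, "y": 0, "z": 0, "roll": -7}, {"grip": 1, "x": 0, "y": 0, "z": 0, "roll": -7}, {"grip": 1, "x": 0, "y": 0, "z": 0, "roll": -7}, {"grip": 1, "x": 0, "y": 0, "z": 0, "roll": -7}, {"grip": 1, "x": 0, "y": 0, "z": 0, "roll": -7}]}}

```text
clock: 7.32
tcp_pos: [0.4458, 0.0262, 0.197]
orientation: [-0.001, 0.77, 0.638, -0.0]
wrist_force: [-0.1, 0.1, -0.7]
finger_gap: 0.0002
grip_force: 0.0
```

>>> {"api": "servo_tool", "payload": {"increments": [{"grip": 1, "x": 0, "y": 0, "z": 0, "roll": -7}, {"grip": 1, "x": 0, "y": 0, "z": 0, "roll": -7}, {"grip": 1, "x": 0, "y": 0, "z": 0, "roll": -7}, {"grip": 1, "x": 0, "y": 0, "z": 0, "roll": -7}, {"grip": 1, "x": 0, "y": 0, "z": 0, "roll": -7}]}}

```text
clock: 7.73
tcp_pos: [0.4458, 0.0262, 0.1969]
orientation: [-0.001, 0.542, 0.84, -0.0]
wrist_force: [-1.2, -0.6, -0.4]
finger_gap: 0.0001
grip_force: 0.0
```

>>> {"api": "servo_tool", "payload": {"increments": [{"grip": 1, "x": 0, "y": 0, "z": 0, "roll": -7}, {"grip": 1, "x": 0, "y": 0, "z": 0, "roll": -7}, {"grip": 1, "x": 0, "y": 0, "z": 0, "roll": -7}, {"grip": 1, "x": 0, "y": 0, "z": 0, "roll": -7}, {"grip": 1, "x": 0, "y": 0, "z": 0, "roll": -7}]}}

```text
clock: 8.15
tcp_pos: [0.4458, 0.0262, 0.1969]
orientation: [-0.001, 0.265, 0.964, 0.0]
wrist_force: [0.2, -1.4, -0.1]
finger_gap: -0.0002
grip_force: 0.0
```

>>> {"api": "servo_tool", "payload": {"increments": [{"grip": 1, "x": 0, "y": 0, "z": 0, "roll": -7}, {"grip": 1, "x": 0, "y": 0, "z": 0, "roll": -7}, {"grip": 1, "x": 0, "y": 0, "z": 0, "roll": -7}, {"grip": 1, "x": 0, "y": 0, "z": 0, "roll": -7}, {"grip": 1, "x": 0, "y": 0, "z": 0, "roll": -7}]}}

```text
clock: 8.57
tcp_pos: [0.4458, 0.0262, 0.1969]
orientation: [-0.001, -0.038, 0.999, 0.0]
wrist_force: [0.4, -0.2, 0.9]
finger_gap: -0.0002
grip_force: 0.0
```

>>> {"api": "servo_tool", "payload": {"increments": [{"grip": 1, "x": 0, "y": 0, "z": 0, "roll": -7}, {"grip": 1, "x": 0, "y": 0, "z": 0, "roll": -7}, {"grip": 1, "x": 0, "y": 0, "z": 0, "roll": -7}, {"grip": 1, "x": 0, "y": 0, "z": 0, "roll": -7}, {"grip": 1, "x": 0, "y": 0, "z": 0, "roll": -7}]}}

```text
clock: 8.98
tcp_pos: [0.4457, 0.0262, 0.1969]
orientation: [-0.001, -0.336, 0.942, 0.001]
wrist_force: [0.1, -1.0, 0.7]
finger_gap: 0.0002
grip_force: 0.0
```

Run:
```python
from h import *
im=env.read_camera("top");cv2.imwrite("pics/top1.png",im[:,:,::-1]);s=env.get_state()
q=s["orientation"];psi=2*np.arctan2(q[2],q[1]);d=np.array([.5783,-.0975,.15])-s["tcp_pos"]
print(s["clock"],s["tcp_pos"],np.degrees(psi),s["joint_pos"],s["wrist_force"],s["finger_gap"])
p=np.radians(-115);print(d[:2]@[np.cos(p),np.sin(p)],d[:2]@[np.sin(p),-np.cos(p)],-d[2])
h=cv2.cvtColor(im,cv2.COLOR_RGB2HSV);m=cv2.inRange(h,(0,170,90),(6,255,255));m[:90]=0
n,l,st,ce=cv2.connectedComponentsWithStats(m[:,:300]); T=env.get_calibration("top")
for i in range(1,n):
    if st[i,4]>8: print(ce[i],st[i],onz(T,ce[i],.136))
```

```text
9.0333 [0.44579079 0.0262263  0.19693087] 219.60912766460132 [-1.21847247e-01  8.17461453e-02 -3.28504706e-01  1.16221539e+00
  7.19279251e-04 -8.13157539e-01] [ 0.26619648  0.58084762 -0.25611852] -0.00012500140628048163
0.0561332996213923 -0.17238312402853243 0.04693086796130974
```

>>> {"api": "servo_tool", "payload": {"increments": [{"grip": 1, "x": 0, "y": 0, "z": 0, "roll": -7}, {"grip": 1, "x": 0, "y": 0, "z": 0, "roll": -7}, {"grip": 1, "x": 0, "y": 0, "z": 0, "roll": -7}, {"grip": 1, "x": 0, "y": 0, "z": 0, "roll": -4.4}, {"grip": 1, "x": 0, "y": 0, "z": 0, "roll": 0}]}}

```text
clock: 9.45
tcp_pos: [0.446, 0.026, 0.197]
orientation: [-0.0, -0.532, 0.847, 0.001]
wrist_force: [0.9, -1.1, -0.3]
finger_gap: -0.0
grip_force: 0.0
```

>>> {"api": "servo_tool", "payload": {"increments": [{"grip": 1, "x": 11, "y": -30, "z": 0, "roll": 0}, {"grip": 1, "x": 11, "y": -36, "z": 0, "roll": 0}, {"grip": 1, "x": 11, "y": -36, "z": 0, "roll": 0}, {"grip": 1, "x": 11, "y": -36, "z": 0, "roll": 0}, {"grip": 1, "x": 12, "y": -34, "z": 0, "roll": 0}]}}

```text
clock: 9.87
tcp_pos: [0.5784, -0.1003, 0.197]
orientation: [0.0, -0.53, 0.848, 0.0]
wrist_force: [1.1, 1.0, 0.1]
finger_gap: 0.0001
grip_force: 0.0
```

>>> {"api": "servo_tool", "payload": {"increments": [{"grip": 1, "x": 0, "y": 0, "z": 20, "roll": 0}, {"grip": 1, "x": 0, "y": 0, "z": 27, "roll": 0}, {"grip": 1, "x": 0, "y": 0, "z": 0, "roll": 0}]}}

```text
clock: 10.12
tcp_pos: [0.5743, -0.0989, 0.1448]
orientation: [-0.003, -0.53, 0.848, 0.004]
wrist_force: [-0.6, 0.9, -0.9]
finger_gap: 0.0002
grip_force: 0.0
```

Run:
```python
from h import *
A=[env.read_camera(n) for n in("top","scene","wrist")];s=env.get_state()
q=s["orientation"];psi=2*np.arctan2(q[2],q[1]);d=np.array([.5783,-.0975,.0819])-s["tcp_pos"]
print(s["clock"],s["tcp_pos"],np.degrees(psi),s["wrist_force"])
p=psi;print(d[:2]@[np.cos(p),np.sin(p)],d[:2]@[np.sin(p),-np.cos(p)],-d[2])
cv2.imwrite("pics/w2.png",np.hstack([cv2.resize(A[1][150:270,220:380],(640,480)),])[:,:,::-1])
for n,im in(("top",A[0]),("scene",A[1])):
    h=cv2.cvtColor(im,cv2.COLOR_RGB2HSV);m=cv2.inRange(h,(0,170,90),(6,255,255));m[:, :180]=0;m[:,330:]=0;m[300:]=0
    k,l,st,ce=cv2.connectedComponentsWithStats(m); c=env.get_calibration(n)
    for i in range(1,k):
        if st[i,4]>8: print(n,ce[i],st[i],onz(c,ce[i],.13))
```

```text
10.2667 [ 0.5769308  -0.09899794  0.15076537] 244.22395040960015 [-0.60578829  0.33768955 -0.19453327]
-0.0019442955594514573 -0.0005815754421314683 0.06886536916784144
```

View pics/w2.png

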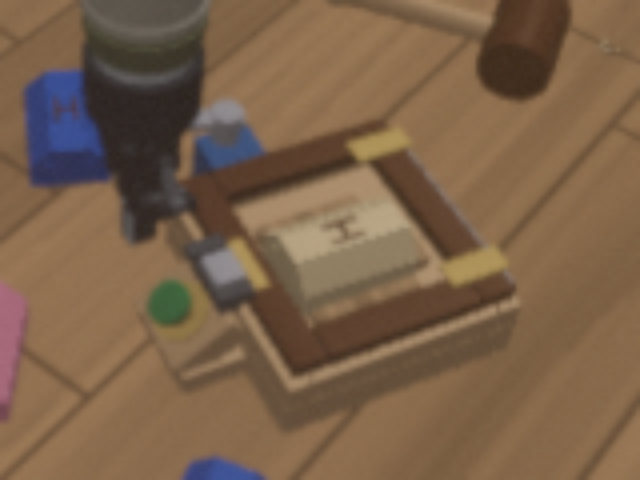

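The crop shows the lever off the lid, the lid shut under the latch, and the gripper tip above the console with the green cap at crop (170,302). I will lower to just outside the cap and then feel along the button's axis.

>>> {"api": "servo_tool", "payload": {"increments": [{"grip": 1, "x": -2, "y": 0, "z": 25, "roll": 0}, {"grip": 1, "x": 0, "y": 0, "z": 25, "roll": 0}, {"grip": 1, "x": 0, "y": 0, "z": 19, "roll": 0}, {"grip": 1, "x": 0, "y": 0, "z": 0, "roll": 0}, {"grip": 1, "x": 0, "y": 0, "z": 0, "roll": 0}]}}

```text
clock: 10.68
tcp_pos: [0.5781, -0.0972, 0.0823]
orientation: [0.0, -0.532, 0.847, -0.0]
wrist_force: [-0.5, -0.2, 0.6]
finger_gap: -0.0
grip_force: 0.0
```

>>> {"api": "servo_tool", "payload": {"increments": [{"grip": 1, "x": -1.7, "y": 0, "z": 2.5, "roll": 0}, {"grip": 1, "x": -1.7, "y": 0, "z": 2.5, "roll": 0}, {"grip": 1, "x": -1.7, "y": 0, "z": 2.5, "roll": 0}, {"grip": 1, "x": 0, "y": 0, "z": 0, "roll": 0}]}}

```text
clock: 11.02
tcp_pos: [0.581, -0.0928, 0.0744]
orientation: [0.0, -0.532, 0.847, -0.0]
wrist_force: [-0.6, -0.1, 0.2]
finger_gap: -0.0002
grip_force: 0.0
```

Now at t≈36 mm; continue in gentle steps.

>>> {"api": "servo_tool", "payload": {"increments": [{"grip": 1, "x": -1.1, "y": 0, "z": 1.6, "roll": 0}, {"grip": 1, "x": -1.1, "y": 0, "z": 1.6, "roll": 0}, {"grip": 1, "x": 0, "y": 0, "z": 0, "roll": 0}]}}

```text
clock: 11.27
tcp_pos: [0.5812, -0.0908, 0.0703]
orientation: [-0.0, -0.532, 0.847, 0.0]
wrist_force: [1.0, 0.2, 0.4]
finger_gap: -0.0003
grip_force: 0.0
```

>>> {"api": "servo_tool", "payload": {"increments": [{"grip": 1, "x": -1.1, "y": 0, "z": 1.6, "roll": 0}, {"grip": 1, "x": -1.1, "y": 0, "z": 1.6, "roll": 0}, {"grip": 1, "x": 0, "y": 0, "z": 0, "roll": 0}]}}

```text
clock: 11.52
tcp_pos: [0.5821, -0.0889, 0.067]
orientation: [-0.0, -0.532, 0.847, 0.0]
wrist_force: [0.1, -0.2, 0.1]
finger_gap: -0.0004
grip_force: 0.0
```

>>> {"api": "servo_tool", "payload": {"increments": [{"grip": 1, "x": -1.1, "y": 0, "z": 1.6, "roll": 0}, {"grip": 1, "x": 0, "y": 0, "z": 0, "roll": 0}]}}

```text
clock: 11.68
tcp_pos: [0.5827, -0.0879, 0.0655]
orientation: [-0.0, -0.532, 0.847, 0.0]
wrist_force: [0.2, 0.2, 0.3]
finger_gap: 0.0003
grip_force: 0.0
```

>>> {"api": "servo_tool", "payload": {"increments": [{"grip": 1, "x": -1.1, "y": 0, "z": 1.6, "roll": 0}, {"grip": 1, "x": 0, "y": 0, "z": 0, "roll": 0}]}}

```text
clock: 11.85
tcp_pos: [0.5832, -0.0869, 0.0639]
orientation: [-0.0, -0.532, 0.847, 0.0]
wrist_force: [0.2, 0.7, 0.2]
finger_gap: -0.0004
grip_force: 0.0
```

>>> {"api": "servo_tool", "payload": {"increments": [{"grip": 1, "x": -1.1, "y": 0, "z": 1.6, "roll": 0}, {"grip": 1, "x": 0, "y": 0, "z": 0, "roll": 0}]}}

```text
clock: 12.02
tcp_pos: [0.5838, -0.0862, 0.0627]
orientation: [-0.0, -0.532, 0.847, -0.0]
wrist_force: [-1.2, -1.7, 2.7]
finger_gap: 0.0001
grip_force: 1.1
```

>>> {"api": "servo_tool", "payload": {"increments": [{"grip": 1, "x": -1.1, "y": 0, "z": 1.6, "roll": 0}, {"grip": 1, "x": 0, "y": 0, "z": 0, "roll": 0}]}}

```text
clock: 12.18
tcp_pos: [0.5842, -0.0853, 0.0612]
orientation: [-0.0, -0.532, 0.847, -0.0]
wrist_force: [-1.5, -1.0, 4.1]
finger_gap: 0.0001
grip_force: 2.1
```

Contact at about z = 0.063 and about 3 N, as expected for the spring. Continue in small steps, watching the force.

>>> {"api": "servo_tool", "payload": {"increments": [{"grip": 1, "x": -1.1, "y": 0, "z": 1.6, "roll": 0}, {"grip": 1, "x": 0, "y": 0, "z": 0, "roll": 0}]}}

```text
clock: 12.35
tcp_pos: [0.5847, -0.0843, 0.0596]
orientation: [-0.0, -0.532, 0.847, -0.0]
wrist_force: [-2.7, -1.6, 5.6]
finger_gap: -0.0
grip_force: 2.7
```

>>> {"api": "servo_tool", "payload": {"increments": [{"grip": 1, "x": -0.9, "y": 0, "z": 1.2, "roll": 0}, {"grip": 1, "x": 0, "y": 0, "z": 0, "roll": 0}]}}

```text
clock: 12.52
tcp_pos: [0.585, -0.0836, 0.0585]
orientation: [-0.0, -0.532, 0.847, -0.0]
wrist_force: [-3.7, -1.7, 6.6]
finger_gap: 0.0
grip_force: 3.3
```

>>> {"api": "servo_tool", "payload": {"increments": [{"grip": 1, "x": -0.6, "y": 0, "z": 0.8, "roll": 0}, {"grip": 1, "x": 0, "y": 0, "z": 0, "roll": 0}]}}

```text
clock: 12.68
tcp_pos: [0.5853, -0.0832, 0.0578]
orientation: [-0.0, -0.532, 0.847, -0.0]
wrist_force: [-3.5, -2.7, 6.2]
finger_gap: 0.0001
grip_force: 3.6
```

```bash
cat > look.py <<'E'
from h import *
a=cv2.imread("pics/scene0.png").astype(int);b=env.read_camera("scene")[:,:,::-1]
s=env.get_state();print(s["clock"],s["tcp_pos"],s["wrist_force"])
print("far lid diff",np.abs(b[190:250,285:350].astype(int)-a[190:250,285:350]).mean()); cv2.imwrite("pics/sc_last.png",b)
E
python3 look.py
```

```text
12.7333 [ 0.58525523 -0.08320444  0.05781622] [-3.50305071 -1.636896    5.91742881]
far lid diff 23.675555555555555
```

View pics/sc_last.png

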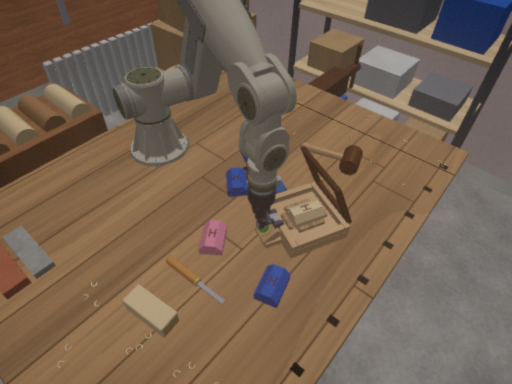

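The lid stands open behind its hinge, at about (325,185). The house is still in its nest at (305,213). Next I withdraw along the button axis and lift clear.

>>> {"api": "servo_tool", "payload": {"increments": [{"grip": 1, "x": 4, "y": 0, "z": -6, "roll": 0}, {"grip": 1, "x": 8, "y": 0, "z": -12, "roll": 0}, {"grip": 1, "x": 10, "y": 0, "z": -20, "roll": 0}, {"grip": 1, "x": 15, "y": 0, "z": -30, "roll": 0}, {"grip": 1, "x": 20, "y": 0, "z": -35, "roll": 0}]}}

```text
clock: 13.15
tcp_pos: [0.5592, -0.1334, 0.1602]
orientation: [-0.001, -0.533, 0.846, 0.002]
wrist_force: [-0.5, -0.2, 0.2]
finger_gap: 0.0
grip_force: 0.0
```

>>> {"api": "servo_tool", "payload": {"increments": [{"grip": 1, "x": 35, "y": 0, "z": -15, "roll": 0}, {"grip": 1, "x": 35, "y": 0, "z": 0, "roll": 0}, {"grip": 1, "x": 35, "y": 0, "z": 0, "roll": 0}, {"grip": 1, "x": 35, "y": 0, "z": 0, "roll": 0}, {"grip": 1, "x": 20, "y": 0, "z": 0, "roll": 0}]}}

```text
clock: 13.57
tcp_pos: [0.4897, -0.2813, 0.1764]
orientation: [0.0, -0.531, 0.847, -0.001]
wrist_force: [0.6, 0.4, -0.7]
finger_gap: -0.0001
grip_force: 0.0
```

>>> {"api": "servo_tool", "payload": {"increments": [{"grip": 1, "x": 0, "y": 0, "z": 0, "roll": 0}, {"grip": 1, "x": 0, "y": 0, "z": 0, "roll": 0}, {"grip": 1, "x": 0, "y": 0, "z": 0, "roll": 0}, {"grip": 1, "x": 0, "y": 0, "z": 0, "roll": 0}, {"grip": 1, "x": 0, "y": 0, "z": 0, "roll": 0}]}}

```text
clock: 13.98
tcp_pos: [0.4917, -0.2772, 0.1755]
orientation: [0.0, -0.533, 0.846, 0.0]
wrist_force: [-0.0, 0.0, 1.0]
finger_gap: 0.0
grip_force: 0.0
```

Run:
```python
from h import *
b=env.read_camera("top")[:,:,::-1];s=env.get_state();print(s["clock"],s["tcp_pos"],s["wrist_force"])
c=env.read_camera("scene")[:,:,::-1]
cv2.imwrite("pics/fin.png",np.hstack([cv2.resize(b[80:230,160:310],(400,400)),cv2.resize(c[140:270,230:360],(400,400))]))
m=cv2.inRange(cv2.cvtColor(b.copy(),cv2.COLOR_BGR2HSV),(0,170,90),(6,255,255));m[:,300:]=0
k,l,st,ce=cv2.connectedComponentsWithStats(m)
for i in range(1,k):
    if st[i,4]>8: print(ce[i],onz(env.get_calibration("top"),ce[i],.136))
```

```text
14.0333 [ 0.49173652 -0.27719952  0.17547831] [ 0.5690138   0.29510005 -0.01349641]
[244.5 212.5] [0.44759196 0.0254807  0.136     ]
```

View pics/fin.png

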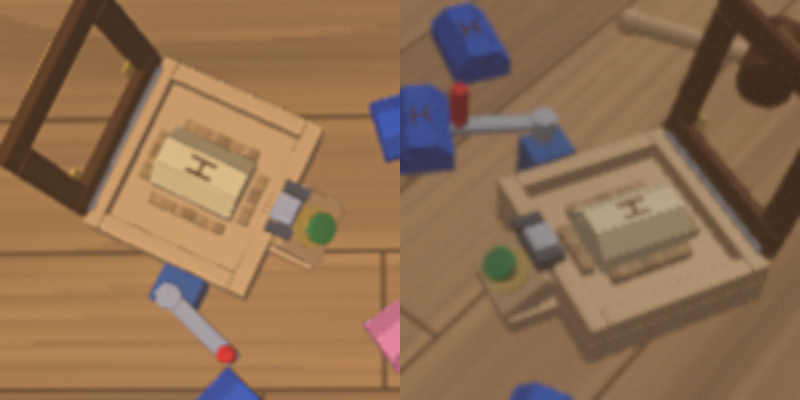

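The lid is fully open, the house is in its nest, and the knob at (0.448, 0.025) is where the lever's stop should put it.

```bash
python3 -c "
from workcell import env
print(env.hand_in())"
```

```text
the job is handed in; nothing more can be done
None
```

I swung the clamp lever out to its stop, then pressed the button gently (peak reading about 8 N) until the latch let go; the lid now stands open with the house still in its nest, and I handed the job in at about 14 s.

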